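# Lock the dust collector's filter cover and set its fan speed

### The arm

A 6-joint arm with a two-finger parallel gripper is mounted at the origin on a cart in front of the work surface, level with it; the furniture and walls round the work are solid. World frame = base frame: x ahead of the robot, y to its left, z up, the work surface at z = 0. Lengths are in mm, angles in rad, forces in N, time in s.
With the tool pointing down it reaches from about 350 to 875 mm from the base axis. Payload 4.2 kg.
Tool frame: the origin (TCP) lies between the finger pads; the fingertips stand 14 mm ahead of it and the grasp point (between the pads) lies 5 mm behind it; z points along the fingers, y is the line along which they close (so a half turn about z gives the same grasp; the last joint's range is limited). The gripper opens to 85 mm and grips with 20 to 120 N. Pads are 22 mm wide; open, the fingers measure 114 mm over their backs; the gripper's body (76 mm by 85 mm) begins 54 mm behind the grasp point. The pads swing forward as they close: fully open they stand 13 mm farther back than shut.
Start: joints at [1.556, 0.385, 0.008, 0, -1.194, -0.259], TCP at [168.963, 601.707, 245.312] pointing down, gripper open.
Joint ranges: [-3.14, 3.14], [-1.21, 2.06], [-1.07, 1.41], [-3.16, 2.05], [-2.99, -0.16], [-3.1, 3.1]. Speed limits (rad/s): [2.79, 2.79, 3.14, 3.14, 3.14, 3.14].

### API

Orientations are given as a unit quaternion [x, y, z, w].
In Python, from bench import * gives the robot as it stands.
- The arm moves only by the tool carry_out, never from a script. Its argument "motion" is a list of rows, each a list of 7 numbers: the turn, a rotation vector about the tool's x, y, z in rad, then the shift along the tool's x, y, z in mm, then the opening, from -1 (shut) to 1 (fully open), so that 0 is half open. A call has 1 to 5 rows; each row is the pose to reach, as a shift and turn from the pose commanded when the call began, along the tool's axes at that moment; what a row does not reach only later rows make up. A row lasts 1/8 s, in which the tool goes at most 62.5 mm and 10.7 degrees, less where a joint would pass 70% of its speed; a pose out of reach is approached as far as the arm can. A call with a gripper value outside its range is refused whole. The fingers move at their own pace and stop on an object; the grip force is fixed at half the most. Time passes only in rows, so rows that repeat a pose let the fingers close. It gives the time, the measured TCP pose, the force, the opening and the grip force at its end, in the units of the state.
- read_state(): the state, without advancing time (a new reading comes with each control period).
- get_image(name): name is "scene" or "top" or "wrist"; returns a dict with "color" (400x640x3 uint8, blue, green, red), "mtx" (3x3 intrinsics, pixels), "position" and "orientation" of the camera in the world. Camera axes: x right, y down, z forward; pixel columns grow to the right and rows downward; lengths in mm; the calibration is good to about 2 mm. A picture is of the moment at which its call begins. There is no depth.
- job_done(): hands the job in; it is judged then, once.
The state is a dict: "clock": time; "joints": joint angles; "joint_vel": joint speeds; "joint_efforts": joint torques, N m; "position": TCP position; "ee_rot": TCP orientation; "contact_force": force on the tool from outside, world axes, zero at the start; "wrist_torque": the same for the moment, N m; "gripper_width": finger opening in mm; "grasp_force": force on a finger pad.
Only numpy, scipy, OpenCV 4.12 (cv2) and the standard library are available. Lean on these libraries where they do the work, as an engineer would, in place of code of your own. Each camera call takes 0.05 s, during which the arm holds its last target. There are 200 camera calls.

### The job

The filter of the nail-dust collector has just been changed: push a fin of the round grille cover clockwise (seen from above) until the cover is fully locked at its stop, the orange-tipped fin pointing at the green mark, and only then push the dark speed pointer clockwise from off to the middle one of its three speed marks. Only push them, without gripping either between the fingers, and leave the red polish bottle, the small jar, the buffer block and the used filter standing where they are.

Things in the scene. Friction and masses are not known exactly. Their poses are not given: they have to be found in the camera images.
- collector: Nail-dust collector, fixed: pearl-white rounded housing 190 (x) by 280 (y) by 70 mm high. Origin: centre of its underside; x to its back, y to its left, z up. On top: the filter cover (axis x 0, y +48 mm) in a fixed pink collar (outer radius 74 mm, top 83 mm above the table, hooks to 88 mm) and a light grey dial plate (top 72 mm up) with the speed pointer (axis x 0, y -92 mm).
- filter_cover (a joint): Turn of the filter cover about its vertical axis, rad: 0 unlocked (orange fin 1 at the red-ringed mark), grows clockwise seen from above, end stop at 1.047 (60 degrees) = fully locked (fin 1 at the green mark, straight to the collector's front). Starts between 0 and 0.3. About 0.18 N m of friction; stays where it is left.
- cover_hub (a point): Top of the cover's domed hub (radius 19 mm), on the cover's axis, 105 mm above the table. The cover is a light grey grille, 64 mm in radius, its flat face 84 mm above the table, with three upright radial fins 120 degrees apart. A fin touched on both its faces at once counts as gripped.
- fin_1 (a point): On top of the orange-tipped fin, 45 mm from the cover's axis, 104 mm above the table. Each fin is 9 mm thick, runs from the hub to 62 mm from the axis and stands 20 mm above the grille face (5 mm lower over its last 2 mm).
- fin_2 (a point): The same point on the next fin, 120 degrees anticlockwise (seen from above) of fin 1.
- fin_3 (a point): The same point on the third fin, 240 degrees anticlockwise of fin 1.
- locked_mark (a point): The green dot on the deck (9 mm across) in front of the cover, 81 mm from its axis: where fin 1 points when locked.
- speed_pointer (a joint): Turn of the speed pointer about its vertical axis, rad: 0 = off, pointing to the collector's left (+y); grows clockwise seen from above; speed marks at 0.785, 1.571 (the middle one: pointing straight to the back, +x) and 2.356 (end stop). Starts between 0 and 0.3. About 0.06 N m of friction, no clicks; stays where it is left.
- pointer_pivot (a point): Top of the pointer on its axis, 98 mm above the table.
- pointer_tip (a point): Top of the pointer near its free end, 45 mm from its axis. The pointer is a dark bar 10 mm thick with a white line on top, reaching 47 mm from its axis, lower edge 78 mm and top 98 mm above the table, on a hub of radius 12.5 mm with a low skirt of radius 19 mm. Touched on both its long sides at once, it counts as gripped.
- middle_mark (a point): The middle speed mark, a dark dot 7 mm across on the dial plate, 55 mm from the pointer's axis, 73 mm above the table. The marks are a small ring (off) and three dots that grow from slow to fast.
- red_polish: Dark red polish bottle with a black cap, 29x28x85 mm, standing loose at the collector's left side. Origin: centre of its underside. Bystander.
- glass_jar: Small pale jar with a grey screw lid, 35 mm wide, 30 mm high, loose behind the collector. Origin: centre of its underside. Bystander.
- buffer: Buffer block, white and lilac, 26x94x26 mm, lying loose at the collector's right side. Origin: centre of its underside. Bystander.
- used_filter: The old filter, a greyish-beige pleated disc 110 mm across and 16 mm high, lying loose behind the collector. Origin: centre of its underside. Bystander.

How it is judged:
By the outcome, as a careful person would: the job done as asked, in the order asked, and still so for the second after the job is handed in, with the robot touching nothing.
It also fails if it takes over 51 s, if anything falls off the work surface, if the arm or the gripper's body presses on something with over 40 N, if the wrist force passes 120 N, or if a joint passes its speed limit or range.

## Working session

There is one attempt and no reset: what is moved stays moved. The work goes in short steps, Python scripts to look and compute and a tool call to move; the robot and the scene stay as the last step left them, time stands still between calls to the robot, and variables do not carry over. Pictures are saved under pics/ and viewed, at most 10 in all, crops included, and the job is handed in when it is done.

Besides the shell and the picture viewer there is one more tool, called in YAML: its name, and indented under it one key for each argument. carry_out: Moves the arm, as the interface text tells. Its arguments: {"type":"object","properties":{"motion":{"type":"array"}},"required":["motion"]}

```bash
ls; mkdir -p pics; python3 - <<'E'
from bench import *
import cv2
for n in ("scene","top"):
    d=get_image(n); cv2.imwrite(f"pics/{n}0.png",d["color"]); print(n,d["mtx"].tolist(),d["position"],d["orientation"])
s=read_state(); print(s)
E
```

```text
pics
scene [[518.9723915443159, 0.0, 323.2972665990446], [0.0, 518.9723915443159, 198.64216987405428], [0.0, 0.0, 1.0]] [  62.49532916 -483.43687484  675.64116077] [ 0.83907222 -0.29685802  0.14772389 -0.43128967]
top [[458.71843673570504, 0.0, 323.120360102706], [0.0, 458.71843673570504, 201.39625072201767], [0.0, 0.0, 1.0]] [460.94959462 155.17368692 927.79506969] [-0.70140988  0.710829   -0.04582271  0.02542802]
{'clock': 0.1, 'joints': array([ 1.55563629e+00,  3.85516150e-01,  6.74111655e-03, -4.34016743e-04,
       -1.19399226e+00, -2.58594642e-01]), 'joint_vel': array([ 0.00087114, -0.00151804,  0.00320202,  0.0016233 ,  0.00089611,
       -0.00063612]), 'joint_efforts': array([ 8.24366398e-04, -3.93318737e+01,  1.88930100e+01,  4.19806391e+00,
       -2.60998124e-03,  4.26856843e-06]), 'position': array([168.819526  , 601.25073604, 244.30069211]), 'ee_rot': array([ 9.90635487e-01, -1.36529560e-01, -8.05587343e-05,  1.00268267e-03]), 'contact_force': array([ 0.4635702 , -0.16485052, -0.88963182]), 'wrist_torque': array([-0.0059253 ,  0.01654375,  0.0207087 ]), 'grasp_force': 0.0, 'gripper_width': 85.427492355057}
```

View pics/top0.png

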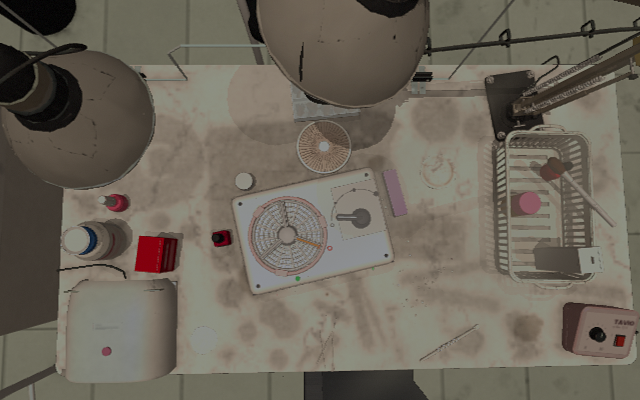

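View pics/scene0.png

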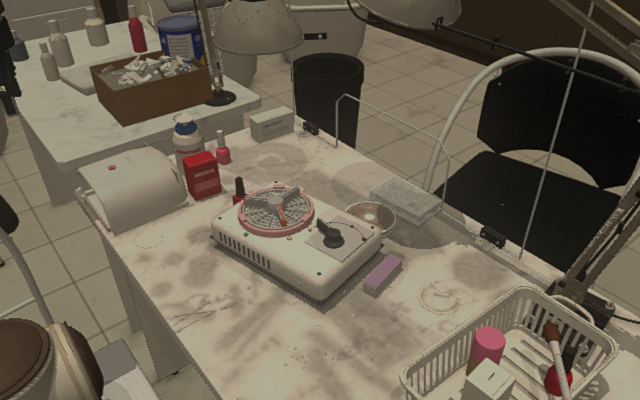

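The top view shows the hub near (288,235), the orange fin pointing to about (318,247), the green mark near (297,278) and the pointer pivot near (362,218) with its tip near (337,216). The lamp heads sit high above the back of the table. Next I'll measure these.

```bash
cat > h.py <<'E'
from bench import *
import cv2, numpy as np
from scipy.spatial.transform import Rotation as R
def ray(d,uv,z):
    v=R.from_quat(d["orientation"]).apply(np.linalg.inv(d["mtx"])@[uv[0],uv[1],1]); p=np.array(d["position"])
    return p+v*(z-p[2])/v[2]
def proj(d,P):
    c=R.from_quat(d["orientation"]).inv().apply(np.array(P)-d["position"]); q=d["mtx"]@c; return q[:2]/q[2]
def blobs(d,lo,hi,amin=4,roi=None):
    m=cv2.inRange(cv2.cvtColor(d["color"],cv2.COLOR_BGR2HSV),lo,hi)
    if roi: k=np.zeros_like(m); x0,y0,x1,y1=roi; k[y0:y1,x0:x1]=1; m*=k
    n,_,st,c=cv2.connectedComponentsWithStats(m)
    return [(st[i,4],st[i,:4].tolist(),c[i].round(1).tolist()) for i in range(1,n) if st[i,4]>=amin]
E
python3 - <<'E'
from h import *
d=get_image("top"); roi=(230,165,400,295)
print("green",blobs(d,(45,100,60),(85,255,255),4,roi))
print("orange",blobs(d,(8,120,100),(20,255,255),4,roi))
print("dark",blobs(d,(0,0,0),(179,255,75),6,roi))
print("red",blobs(d,(0,130,60),(6,255,255),4,(200,165,400,295)))
m=cv2.inRange(cv2.cvtColor(d["color"],cv2.COLOR_BGR2HSV),(110,5,150),(150,60,255))
cv2.imwrite("pics/crop.png",cv2.resize(d["color"][160:300,205:415],None,fx=3.8,fy=3.8,interpolation=cv2.INTER_CUBIC))
for n,uv,z in (("hub",(288,235),105),("green",(297,278),70),("piv",(362,218),98)): print(n,ray(d,uv,z).round(1))
s=get_image("scene"); cv2.imwrite("pics/scrop.png",cv2.resize(s["color"][170:310,200:410],None,fx=3.8,fy=3.8,interpolation=cv2.INTER_CUBIC))
E
```

```text
green [(np.int32(13), [296, 277, 4, 4], [297.4, 278.2])]
orange [(np.int32(42), [297, 238, 23, 10], [308.5, 242.2])]
dark [(np.int32(38), [243, 179, 12, 12], [250.3, 186.1]), (np.int32(6), [239, 202, 3, 3], [239.8, 203.2]), (np.int32(11), [337, 218, 11, 1], [342.0, 218.0]), (np.int32(21), [287, 225, 11, 10], [292.4, 228.3]), (np.int32(20), [230, 232, 2, 13], [230.4, 238.7]), (np.int32(7), [385, 254, 3, 3], [385.7, 255.0]), (np.int32(6), [257, 285, 2, 3], [257.5, 286.0])]
red []
hub [484.5 194.4 105. ]
green [406.  180.1  70. ]
piv [513.6  60.4  98. ]
```

View pics/crop.png

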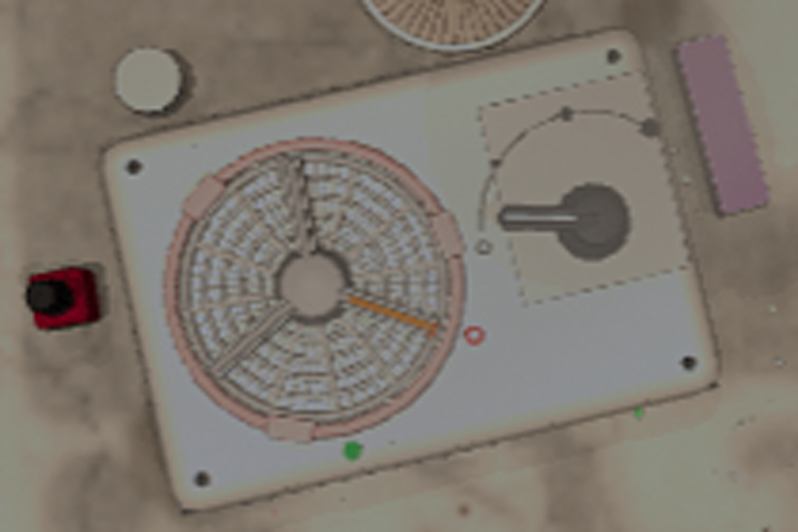

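The crop shows the four screws at (134,167), (613,57), (688,363) and (202,480), the hub at (313,285), the orange fin end at (437,328), the green dot at (352,451), the pivot near (596,220), the pointer tip at (500,216) and the middle mark at (567,114).

```bash
python3 - <<'E'
from h import *
d=get_image("top")
f=lambda p,z: ray(d,(p[0]/3.8+205-.37,p[1]/3.8+160-.37),z)[:2]
S=np.array([f(p,71) for p in((134,167),(613,57),(688,363),(202,480))])
c=S.mean(0); yl=((S[0]-S[1])+(S[3]-S[2])); yaw=np.arctan2(yl[1],yl[0])-np.pi/2
xl=((S[0]-S[3])+(S[1]-S[2])); print("center",c,"yaw",yaw,np.arctan2(xl[1],xl[0]),S.round(1).tolist())
ex=np.array([np.cos(yaw),np.sin(yaw)]);ey=np.array([-ex[1],ex[0]])
print("axis cover",c+48*ey,"pivot",c-92*ey)
loc=lambda p:(np.array([(p-c)@ex,(p-c)@ey])).round(1)
for n,p,z in (("hub",(313,285),105),("finend",(437,328),101),("green",(352,451),70),("piv",(596,220),98),("tip",(502,216),98),("mid",(567,114),73),("jar",(148,79),30),("buf",(722,125),26),("filter",(455,-40),16),("red",(45,295),85)):
  q=f(p,z);print(n,q.round(1),"local",loc(q))
s=read_state();print(R.from_quat(s["ee_rot"]).as_matrix().round(3))
E
```

```text
center [495.24302791 149.9938644 ] yaw 0.21719142567047323 0.21488489603221167 [[545.2, 285.3], [597.5, 47.9], [445.4, 14.7], [392.9, 252.1]]
axis cover [484.89960941 196.86617706] pivot [515.06791337  60.15526515]
hub [485.1 196.2] local [ 0.1 47.3]
finend [464.2 138.1] local [-32.9  -4.9]
green [405.4 179.6] local [-81.3  48.3]
piv [514.5  61.3] local [ -0.3 -90.7]
tip [517.  106.3] local [ 11.8 -47.4]
mid [568.8  71.7] local [ 55.  -92.3]
jar [595.  284.5] local [126.4 109.9]
buf [568.1 -14.1] local [  35.7 -176. ]
filter [659.3 124.1] local [154.6 -60.7]
red [482.7 325.4] local [ 25.6 174. ]
[[ 0.963 -0.27  -0.   ]
 [-0.27  -0.963 -0.001]
 [ 0.     0.001 -1.   ]]
```

View pics/scrop.png

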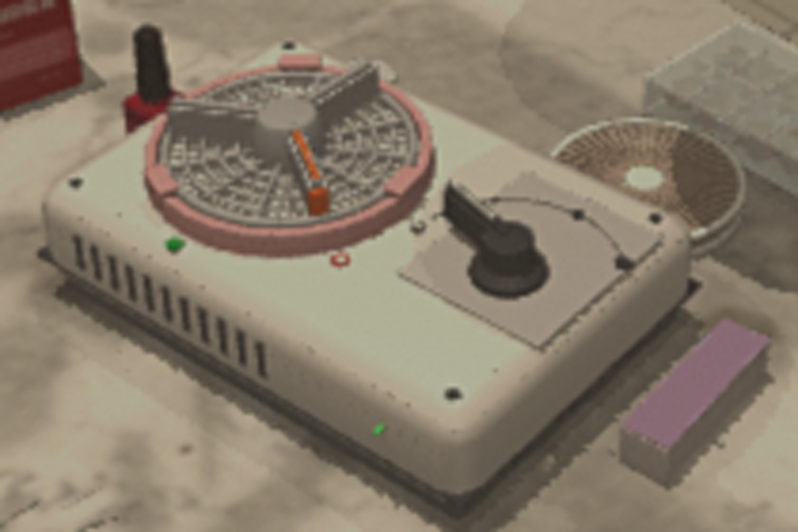

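Everything matches the given sizes: the cover axis is at about (485,196.5) with the cover near 0.04 rad, the pivot at about (514.8,60.5) with the pointer near 0.27 rad, and the yaw is 0.216. Next I'll check lamp clearance and plan the approach.

```bash
cat >> h.py <<'E'
YAW=.216; C=np.array([485.,196.5]); P=np.array([514.8,60.5])
def bar(c,phi,rad,gap,tip,flip=0):
    """tool pose beside a bar at local angle phi (deg): finger back 'gap' mm behind its ccw face"""
    th=np.radians(phi)+YAW; u=np.array([np.cos(th),np.sin(th)]); n=np.array([u[1],-u[0]])
    p=c+rad*u-n*gap; return [*p,tip+14,th+flip*np.pi]
def plan(poses,grip=-1):
    s=read_state(); M=R.from_quat(s["ee_rot"]); psi=np.arctan2(*M.as_matrix()[1::-1,0])
    print("t",s["clock"],"pos",s["position"].round(1),"psi",round(np.degrees(psi),1),"F",s["contact_force"].round(1),"w",s["gripper_width"].round(1))
    D=R.from_matrix(np.array([[0,1,0],[1,0,0],[0,0,-1.]]))
    for x,y,z,a in poses:
        T=R.from_euler("z",a)*R.from_matrix(np.diag([1.,-1,-1])); rv=(M.inv()*T).as_rotvec(); sh=M.inv().apply(np.array([x,y,z])-s["position"])
        print([*rv.round(3).tolist(),*sh.round(1).tolist(),grip])
E
python3 - <<'E'
from h import *
t,s=get_image("top"),get_image("scene")
def tri(a,b):
    dr=lambda d,uv: R.from_quat(d["orientation"]).apply(np.linalg.inv(d["mtx"])@[*uv,1])
    u,v=dr(t,a),dr(s,b); k=np.linalg.lstsq(np.c_[u,-v],s["position"]-t["position"],rcond=None)[0]
    p,q=t["position"]+k[0]*u,s["position"]+k[1]*v; return ((p+q)/2).round(),np.linalg.norm(p-q).round()
print(tri((340,40),(415,5)),tri((75,110),(260,25)),tri((75,110),(415,5)),tri((340,40),(260,25)))
b=bar(C,-122,44,35,150)
print(b)
plan([b])
E
```

```text
(array([707., 109., 432.]), np.float64(31.0)) (array([645., 460., 335.]), np.float64(0.0)) (array([692., 273., 445.]), np.float64(300.0)) (array([569., 162., 472.]), np.float64(205.0))
[np.float64(503.1897558043709), np.float64(143.30100768080888), 164, np.float64(-1.913301687433082)]Traceback (most recent call last):
  File "<stdin>", line 10, in <module>
  File "h.py", line 21, in plan
    print("t",s["clock"],"pos",s["position"].round(1),"psi",round(np.degrees(psi),1),"F",s["contact_force"].round(1),"w",s["gripper_width"].round(1))
                                                                                                                         ^^^^^^^^^^^^^^^^^^^^^^^^
AttributeError: 'float' object has no attribute 'round'
```

```bash
sed -i 's/s\["gripper_width"\].round(1)/round(float(s["gripper_width"]),1)/' h.py; python3 - <<'E'
from h import *
b=bar(C,-122,44,35,150)
s=read_state()
p0=s["position"]; e=np.array([b[0],b[1],230])
plan([[*(p0+(e-p0)*k/10),-.274+(b[3]+.274)*k/10] for k in range(1,6)])
E
```

```text
t 0.35 pos [168.9 601.6 245. ] psi -15.7 F [-0.2  0.9 -0.2] w 85.7
[0.0, -0.0, 0.164, 44.6, 35.1, 1.5, -1]
[0.0, -0.0, 0.328, 89.1, 70.2, 3.0, -1]
[0.0, -0.0, 0.492, 133.7, 105.2, 4.6, -1]
[0.0, -0.0, 0.656, 178.3, 140.3, 6.1, -1]
[0.0, -0.0, 0.82, 222.9, 175.4, 7.6, -1]
```

carry_out:
  motion:
    - [0,0,0.164,44.6,35.1,1.5,-1]
    - [0,0,0.328,89.1,70.2,3,-1]
    - [0,0,0.492,133.7,105.2,4.6,-1]
    - [0,0,0.656,178.3,140.3,6.1,-1]
    - [0,0,0.82,222.9,175.4,7.6,-1]

```text
clock: 0.98
position: [337.0, 371.0, 238.0]
ee_rot: [0.853, -0.522, 0.0, -0.0]
contact_force: [0.2, 0.8, -0.0]
gripper_width: -0.1
grasp_force: 0.0
```

```bash
python3 - <<'E'
from h import *
b=bar(C,-122,44,35,150)
s=read_state(); p0=s["position"]; e=np.array([b[0],b[1],200]);M=R.from_quat(s["ee_rot"]).as_matrix(); a=np.arctan2(M[1,0],M[0,0])
plan([[*(p0+(e-p0)*k/5),a+(b[3]-a)*k/5] for k in range(1,6)])
E
```

```text
t 0.975 pos [337. 371. 238.] psi -63.0 F [ 0.2  0.8 -0. ] w -0.1
[-0.001, 0.0, 0.163, 55.7, -8.9, 7.6, -1]
[-0.001, 0.0, 0.326, 111.4, -17.8, 15.2, -1]
[-0.001, 0.001, 0.489, 167.1, -26.7, 22.7, -1]
[-0.001, 0.001, 0.652, 222.8, -35.6, 30.3, -1]
[-0.0, 0.001, 0.815, 278.4, -44.5, 37.9, -1]
```

carry_out:
  motion:
    - [0,0,0.163,55.7,-8.9,7.6,-1]
    - [0,0,0.326,111.4,-17.8,15.2,-1]
    - [0,0,0.489,167.1,-26.7,22.7,-1]
    - [0,0,0.652,222.8,-35.6,30.3,-1]
    - [0,0,0.815,278.4,-44.5,37.9,-1]

```text
clock: 1.6
position: [504.5, 144.2, 199.9]
ee_rot: [-0.576, 0.817, -0.0, 0.0]
contact_force: [1.0, 0.1, 0.5]
gripper_width: -0.1
grasp_force: 0.0
```

```bash
python3 - <<'E'
from h import *
d=get_image("wrist"); cv2.imwrite("pics/w1.png",d["color"]); print(d["position"],[proj(d,[*C,105]).round(),proj(d,bar(C,-122,45,0,90)[:3]).round()])
plan([bar(C,-122,44,35,150),bar(C,-122,44,35,120),bar(C,-122,44,30,92)])
E
```

```text
[481.20219386  78.24059248 329.47054115] [array([363., 260.]), array([365., 207.])]
t 1.65 pos [506.5 139.8 198.6] psi -110.2 F [ 3.6 -1.1  0.8] w 0.3
[0.0, -0.002, -0.01, -2.2, 4.3, 34.6, -1]
[0.0, -0.002, -0.01, -2.3, 4.3, 64.6, -1]
[0.0, -0.002, -0.01, -2.3, 9.3, 92.6, -1]
```

View pics/w1.png

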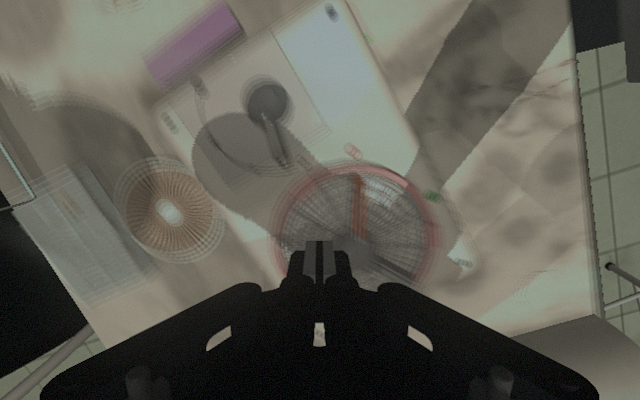

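The picture is motion-blurred because the arm was still settling. It shows the shut fingertips at columns 303–333, the orange fin near (360,207) as predicted, and the hub near (365,245). I'll let it settle and then plan.

```bash
python3 - <<'E'
from h import *
for i in range(4): d=get_image("wrist")
print(d["mtx"][0,0])
s=read_state(); o=s["position"]
print("orange",blobs(d,(5,110,80),(20,255,255),15,(280,120,480,300)))
for q in (38,62): print(proj(d,[*bar(C,-122,q,0,0)[:2],102 if q==62 else 104]).round())
print("tip half 5.5/14.5", [proj(d,[*(o[:2]+ k*R.from_quat(s["ee_rot"]).as_matrix()[:2,1]),o[2]-14]).round() for k in(-14.5,-5.5,5.5,14.5)])
plan([bar(C,-122,44,35,150),bar(C,-122,44,35,120),bar(C,-122,44,30,92)])
E
```

```text
301.75076118979985
orange [(np.int32(70), [358, 181, 12, 8], [363.4, 184.2]), (np.int32(217), [361, 191, 7, 49], [364.1, 214.9])]
[364. 216.]
[365. 185.]
tip half 5.5/14.5 [array([293., 258.]), array([310., 258.]), array([331., 258.]), array([348., 258.])]
t 1.85 pos [503.5 145.5 199.8] psi -109.4 F [ 0.5  0.1 -0.7] w 0.1
[0.0, -0.0, 0.004, 2.2, -0.5, 35.8, -1]
[0.0, -0.0, 0.004, 2.2, -0.5, 65.8, -1]
[0.0, -0.0, 0.004, 2.2, 4.5, 93.8, -1]
```

carry_out:
  motion:
    - [0,0,0,2,0,36,-1]
    - [0,0,0,2,0,66,-1]
    - [0,0,0,2,5,86,-1]
    - [0,0,0,2,5,93.5,-1]
    - [0,0,0,2,5,93.5,-1]

```text
clock: 2.48
position: [498.1, 146.4, 106.6]
ee_rot: [-0.579, 0.815, -0.0, 0.0]
contact_force: [-0.3, 0.3, 0.8]
gripper_width: 0.0
grasp_force: 0.0
```

```bash
python3 - <<'E'
from h import *
d=get_image("wrist"); d=get_image("wrist")
cv2.imwrite("pics/w2.png",d["color"][100:340,200:480].repeat(2,0).repeat(2,1))
plan([bar(C,p,44,14,91.5) for p in (-122,-126,-130,-134,-138)])
E
```

```text
t 2.575 pos [498.7 146.3 107.3] psi -109.3 F [ 0.7  0.3 -0.4] w -0.2
[-0.001, 0.002, 0.006, 1.2, 15.8, 1.8, -1]
[-0.001, 0.002, 0.076, 2.1, 18.9, 1.8, -1]
[-0.001, 0.002, 0.145, 2.7, 22.1, 1.8, -1]
[-0.001, 0.002, 0.215, 3.1, 25.3, 1.8, -1]
[-0.001, 0.002, 0.285, 3.3, 28.5, 1.8, -1]
```

View pics/w2.png

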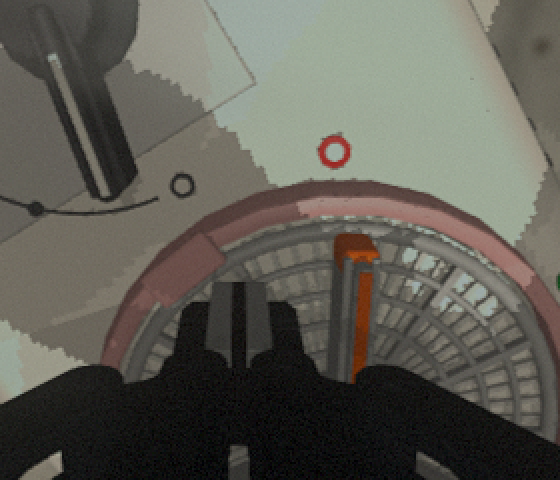

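The shut fingers stand in a grille opening on the counterclockwise side of the orange fin (fin at crop columns 335–378, tips at 205–270), about 12 mm clear. Now I'll push.

carry_out:
  motion:
    - [0,0,0,1.2,15,2,-1]
    - [0,0,0.076,2.1,18.9,2,-1]
    - [0,0,0.145,2.7,22.1,2,-1]
    - [0,0,0.215,3.1,25.3,2,-1]
    - [0,0,0.285,3.3,28.5,2,-1]

```text
clock: 3.2
position: [471.2, 152.3, 105.5]
ee_rot: [-0.456, 0.89, -0.0, 0.002]
contact_force: [4.8, -1.4, 0.4]
gripper_width: -0.1
grasp_force: 2.2
```

```bash
python3 - <<'E'
from h import *
t=get_image("top"); print("orange top",blobs(t,(8,100,80),(20,255,255),4,(260,200,340,275)))
plan([bar(C,p,44,14,91.5) for p in (-143,-148,-153,-158,-162)])
E
```

```text
orange top []
t 3.25 pos [471.  152.4 105.5] psi -125.9 F [ 4.4 -1.4 -0.5] w -0.1
[-0.002, 0.004, 0.083, 1.0, 4.2, 0.0, -1]
[-0.002, 0.004, 0.17, 1.8, 8.1, -0.0, -1]
[-0.002, 0.004, 0.258, 2.1, 12.2, -0.0, -1]
[-0.002, 0.005, 0.345, 2.2, 16.2, -0.0, -1]
[-0.002, 0.005, 0.415, 1.9, 19.4, -0.0, -1]
```

Contact force is about 4.7 N, which fits the given friction. Continuing.

carry_out:
  motion:
    - [0,0,0.083,1,4.2,0,-1]
    - [0,0,0.17,1.8,8.1,0,-1]
    - [0,0,0.258,2.1,12.2,0,-1]
    - [0,0,0.345,2.2,16.2,0,-1]
    - [0,0,0.415,1.9,19.4,0,-1]

```text
clock: 3.88
position: [454.3, 161.9, 105.4]
ee_rot: [-0.263, 0.965, 0.0, 0.002]
contact_force: [4.4, -2.8, 0.9]
gripper_width: -0.4
grasp_force: 2.3
```

```bash
python3 - <<'E'
from h import *
plan([bar(C,p,44,14,91.5) for p in (-166,-169,-172,-175,-177)])
E
```

```text
t 3.875 pos [454.3 161.9 105.4] psi -149.5 F [ 4.4 -2.8  0.9] w -0.4
[-0.001, 0.004, 0.072, 0.9, 3.4, -0.1, -1]
[-0.001, 0.004, 0.124, 1.4, 5.8, -0.1, -1]
[-0.0, 0.004, 0.176, 1.7, 8.2, -0.1, -1]
[-0.0, 0.004, 0.229, 2.0, 10.6, -0.1, -1]
[-0.0, 0.004, 0.264, 2.1, 12.2, -0.1, -1]
```

carry_out:
  motion:
    - [0,0,0.072,0.9,3.4,0,-1]
    - [0,0,0.124,1.4,5.8,0,-1]
    - [0,0,0.176,1.7,8.2,0,-1]
    - [0,0,0.229,2,10.6,0,-1]
    - [0,0,0.264,2.1,12.2,0,-1]

```text
clock: 4.5
position: [446.0, 170.9, 105.4]
ee_rot: [-0.134, 0.991, -0.0, 0.001]
contact_force: [6.1, -5.5, 1.7]
gripper_width: -0.2
grasp_force: 3.7
```

```bash
python3 - <<'E'
from h import *
d=get_image("wrist")
b=blobs(d,(5,110,80),(20,255,255),20,(280,100,480,330)); g=blobs(d,(45,100,60),(85,255,255),10); print(b,g)
g=[x for x in g]
for q in g: print("green",ray(d,q[2],70).round(1))
for q in b: 
  w=ray(d,q[2],102); v=w[:2]-C; print("fin",w.round(1),"local deg",np.degrees(np.arctan2(v[1],v[0])-YAW)%360,"r",np.linalg.norm(v))
plan([bar(C,p,44,14,91.5) for p in (-178,-179,-180,-181,-181)])
E
```

```text
[(np.int32(255), [343, 221, 22, 16], [353.4, 228.1]), (np.int32(240), [351, 241, 9, 38], [354.9, 258.3])] [(np.int32(45), [112, 129, 6, 9], [114.2, 133.0]), (np.int32(191), [345, 172, 16, 15], [352.6, 179.0])]
green [416.2  49.3  70. ]
green [406.1 179.1  70. ]
fin [423.1 181.2 102. ] local deg 181.5448778468642 r 63.772713780274
fin [437.8 186.5 102. ] local deg 179.59309481863178 r 48.26170500181324
t 4.55 pos [446.  170.8 105.4] psi -164.6 F [ 5.5 -4.5  1.3] w 0.1
[-0.001, 0.003, 0.018, -0.1, 1.2, -0.1, -1]
[-0.001, 0.003, 0.035, 0.1, 2.0, -0.1, -1]
[-0.001, 0.003, 0.053, 0.3, 2.8, -0.1, -1]
[-0.001, 0.003, 0.07, 0.5, 3.5, -0.1, -1]
[-0.001, 0.003, 0.07, 0.5, 3.5, -0.1, -1]
```

The force has risen to about 8 N near 180°, which suggests the stop. I'll push a little further to confirm it.

carry_out:
  motion:
    - [0,0,0.018,0,1.2,0,-1]
    - [0,0,0.035,0,2,0,-1]
    - [0,0,0.053,0.2,3,0,-1]
    - [0,0,0.06,0.3,4,0,-1]
    - [0,0,0.06,0.3,4,0,-1]

```text
clock: 5.18
position: [445.0, 171.5, 105.4]
ee_rot: [-0.105, 0.994, -0.003, 0.001]
contact_force: [12.0, -15.7, 0.6]
gripper_width: 0.2
grasp_force: 8.9
```

```bash
python3 - <<'E'
from h import *
d=get_image("wrist")
for q in blobs(d,(5,110,80),(20,255,255),20,(280,100,480,330)):
  w=ray(d,q[2],102); v=w[:2]-C; print("fin",q,"local deg",np.degrees(np.arctan2(v[1],v[0])-YAW)%360)
plan([])
E
```

```text
fin (np.int32(245), [341, 221, 20, 16], [350.3, 227.9]) local deg 181.10197829326313
fin (np.int32(209), [349, 241, 8, 37], [352.7, 257.3]) local deg 179.64843341056243
t 5.225 pos [445.  171.5 105.4] psi -167.9 F [ 11.8 -15.8   0.8] w -0.0
```

20 N with no movement (about 0.87 N m against 0.18 N m of friction) and the fin at 180°, so the cover is at its stop. I'll back off and rise.

carry_out:
  motion:
    - [0,0,0,0,-8,0,-1]
    - [0,0,0,0,-18,0,-1]
    - [0,0,0,0,-22,-30,-1]
    - [0,0,0,0,-22,-60,-1]
    - [0,0,0,0,-22,-60,-1]

```text
clock: 5.85
position: [449.3, 154.1, 166.5]
ee_rot: [-0.105, 0.995, 0.001, 0.002]
contact_force: [-0.5, -0.0, -0.1]
gripper_width: 0.2
grasp_force: 0.0
```

```bash
python3 - <<'E'
from h import *
for i in range(2): d=get_image("wrist")
t=get_image("top")
cv2.imwrite("pics/w3.png",np.vstack([cv2.resize(d["color"],(480,300)),cv2.resize(t["color"][160:300,205:415],(450,300)).copy() if 0 else cv2.resize(t["color"][160:300,205:415],(480,300))]))
for q in blobs(d,(5,110,80),(20,255,255),20):
  w=ray(d,q[2],102); v=w[:2]-C; print("fin",q,"local deg",np.degrees(np.arctan2(v[1],v[0])-YAW)%360,"r",np.linalg.norm(v))
b=bar(P,75,33,25,130,-1); plan([b])
s=read_state();M=R.from_quat(s["ee_rot"]).as_matrix(); a=np.arctan2(M[1,0],M[0,0]); p0=s["position"]
plan([[*(p0+(np.array(b[:3])-p0)*k/8),a+(b[3]-a)*k/8] for k in range(1,6)]); print(b)
E
```

```text
fin (np.int32(105), [361, 193, 15, 10], [367.6, 197.3]) local deg 181.75429270505214 r 63.23528645371218
fin (np.int32(281), [366, 205, 7, 56], [369.2, 232.5]) local deg 179.81853260887942 r 38.30877990675225
t 6.0 pos [447.6 153.  163.6] psi -168.0 F [-0.8 -0.6 -0.4] w 0.0
[0.001, -0.001, -1.316, -30.7, -66.2, 19.5, -1]
t 6.0 pos [447.6 153.  163.6] psi -168.0 F [-0.8 -0.6 -0.4] w 0.0
[0.0, -0.002, -0.165, -3.8, -8.3, 2.4, -1]
[0.0, -0.002, -0.329, -7.7, -16.5, 4.9, -1]
[0.0, -0.002, -0.494, -11.5, -24.8, 7.3, -1]
[0.0, -0.002, -0.658, -15.4, -33.1, 9.8, -1]
[0.001, -0.002, -0.823, -19.2, -41.3, 12.2, -1]
[np.float64(491.3370666946267), np.float64(94.6099803680331), 144, np.float64(-1.616595714594046)]
```

View pics/w3.png

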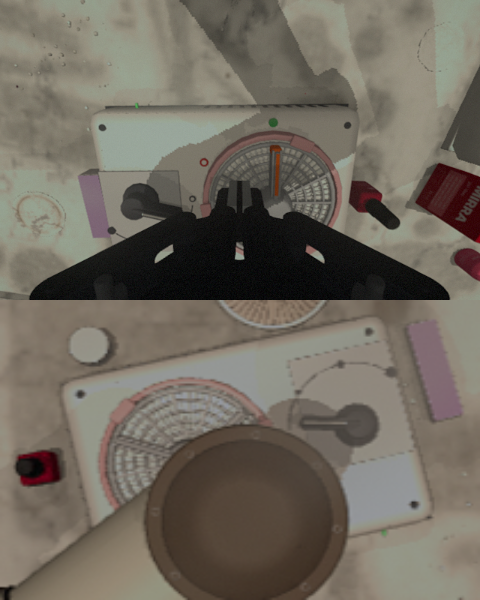

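The orange fin points at the green dot (fin at column 275, dot at (273,122)), so the cover is locked. Moving to the pointer.

carry_out:
  motion:
    - [0,0,-0.165,-4,-8,2,-1]
    - [0,0,-0.329,-8,-17,5,-1]
    - [0,0,-0.494,-12,-25,7,-1]
    - [0,0,-0.658,-16,-35,7,-1]
    - [0,0,-0.823,-19,-45,7,-1]

```text
clock: 6.62
position: [475.7, 112.6, 155.8]
ee_rot: [-0.496, 0.868, 0.0, -0.002]
contact_force: [-1.1, 0.7, -0.1]
gripper_width: 0.2
grasp_force: 0.0
```

carry_out:
  motion:
    - [0,0,-0.165,5,-23,0,-1]
    - [0,0,-0.329,10,-25,0,-1]
    - [0,0,-0.493,10,-25,0,-1]
    - [0,0,-0.493,10,-25,0,-1]

```text
clock: 7.12
position: [492.0, 91.4, 156.1]
ee_rot: [-0.69, 0.724, 0.0, -0.001]
contact_force: [-0.0, 0.4, -0.1]
gripper_width: -0.1
grasp_force: 0.0
```

```bash
python3 - <<'E'
from h import *
for i in range(3): d=get_image("wrist")
cv2.imwrite("pics/w4.png",d["color"])
print("piv,tip at 75deg",proj(d,[*P,98]).round(),proj(d,[*bar(P,75,45,0,0)[:2],98]).round())
print(bar(P,75,33,28,120,-1))
plan([bar(P,75,33,28,120,-1),bar(P,75,33,28,85,-1)])
E
```

```text
piv,tip at 75deg [281. 182.] [284. 247.]
[np.float64(488.340212520567), np.float64(94.74733050243832), 134, np.float64(-1.616595714594046)]
t 7.275 pos [492.4  91.8 156.7] psi -92.7 F [0.3 0.2 0.3] w -0.0
[0.001, -0.001, -0.002, -2.8, 4.1, 22.7, -1]
[0.001, -0.001, -0.002, -2.8, 4.1, 57.7, -1]
```

View pics/w4.png

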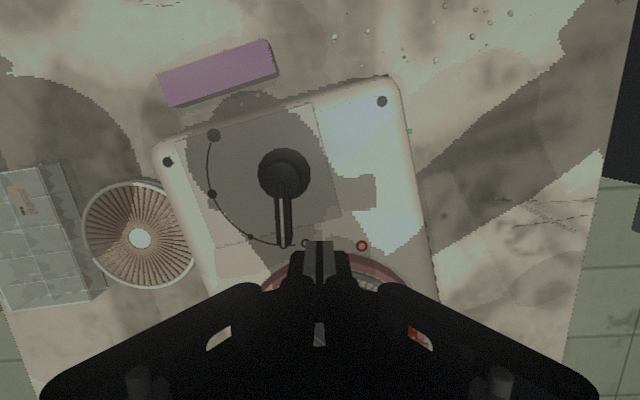

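The pointer runs from its hub near (284,174) to its tip near (285,247) as predicted, and the middle mark is at (212,194). The fingers sit on the front side, to the right of the pointer. I'll descend there.

carry_out:
  motion:
    - [0,0,0,-3,-4,20,-1]
    - [0,0,0,-3,-4,45,-1]
    - [0,0,0,-3,-4,57,-1]
    - [0,0,0,-3,-4,57,-1]

```text
clock: 7.78
position: [496.4, 94.4, 99.6]
ee_rot: [-0.691, 0.723, 0.0, -0.001]
contact_force: [-0.3, -0.5, -0.1]
gripper_width: 0.0
grasp_force: 0.0
```

```bash
python3 - <<'E'
from h import *
get_image("wrist");get_image("wrist")
plan([bar(P,p,33,16,85,-1) for p in (75,69,63,57,51)])
E
```

```text
t 7.875 pos [497.4  94.8 100.9] psi -92.6 F [-0.5 -0.1 -0.1] w 0.2
[-0.001, 0.0, -0.0, 0.5, -3.0, 1.9, -1]
[-0.001, 0.0, 0.105, -1.0, -6.5, 1.9, -1]
[-0.001, 0.0, 0.209, -2.1, -10.2, 1.9, -1]
[-0.001, 0.001, 0.314, -2.8, -14.0, 1.9, -1]
[-0.001, 0.001, 0.419, -3.2, -17.8, 1.9, -1]
```

I wrote the y shift with the wrong sign, so the gap is only about 19 mm, but there is no contact. I'll push from here.

carry_out:
  motion:
    - [0,0,0,0.5,-3,1,-1]
    - [0,0,0.105,-1,-6.5,1,-1]
    - [0,0,0.209,-2.1,-10.2,1,-1]
    - [0,0,0.314,-2.8,-14,1,-1]
    - [0,0,0.419,-3.2,-17.8,1,-1]

```text
clock: 8.5
position: [515.3, 97.5, 100.2]
ee_rot: [-0.524, 0.852, 0.0, 0.001]
contact_force: [-1.1, 1.3, 1.5]
gripper_width: -0.0
grasp_force: 1.2
```

```bash
python3 - <<'E'
from h import *
plan([bar(P,p,33,16,85,-1) for p in (46,40,34,28,22)])
E
```

```text
t 8.5 pos [515.3  97.5 100.2] psi -116.8 F [-1.1  1.3  1.5] w -0.0
[-0.001, 0.002, 0.083, -1.0, -3.1, 1.2, -1]
[-0.001, 0.002, 0.188, -2.2, -6.7, 1.2, -1]
[-0.0, 0.002, 0.293, -3.0, -10.5, 1.2, -1]
[-0.0, 0.002, 0.398, -3.4, -14.3, 1.2, -1]
[-0.0, 0.002, 0.502, -3.4, -18.2, 1.2, -1]
```

carry_out:
  motion:
    - [0,0,0.083,-1,-3.1,0,-1]
    - [0,0,0.188,-2.2,-6.7,0,-1]
    - [0,0,0.293,-3,-10.5,0,-1]
    - [0,0,0.398,-3.4,-14.3,0,-1]
    - [0,0,0.502,-3.4,-18.2,0,-1]

```text
clock: 9.12
position: [533.7, 92.7, 100.3]
ee_rot: [-0.296, 0.955, 0.0, 0.002]
contact_force: [-0.6, 3.2, 0.3]
gripper_width: -0.2
grasp_force: 1.1
```

```bash
python3 - <<'E'
from h import *
d=get_image("wrist"); d=get_image("wrist")
cv2.imwrite("pics/w5.png",d["color"][60:320,180:460].repeat(2,0).repeat(2,1))
print("piv,tip at 22,15,0deg",proj(d,[*P,98]).round(),[proj(d,[*bar(P,q,45,0,0)[:2],98]).round() for q in(22,15,0)],"mid",proj(d,[*bar(P,0,55,0,0)[:2],73]).round())
plan([bar(P,p,33,16,85,-1) for p in (16,10,5)])
E
```

```text
piv,tip at 22,15,0deg [285. 199.] [array([288., 287.]), array([277., 286.]), array([253., 281.])] mid [257. 273.]
t 9.225 pos [533.8  92.4 100.2] psi -145.4 F [0.2 1.7 1.7] w 0.1
[-0.0, 0.003, 0.109, -0.8, -3.2, 1.2, -1]
[-0.0, 0.003, 0.213, -1.9, -6.9, 1.2, -1]
[0.0, 0.003, 0.301, -2.5, -10.0, 1.2, -1]
```

View pics/w5.png

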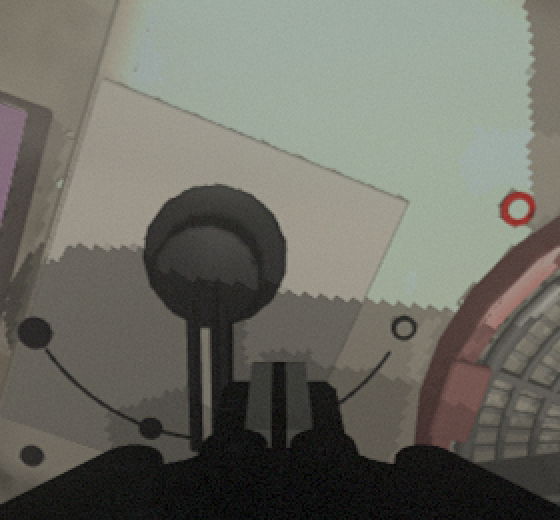

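The white pointer line runs from about (283.7,226) to (283,280) in full-image pixels, and the middle mark is at (255.5,274), close to the predicted (257,273). I'll compute the remaining angle from that.

```bash
cat >> h.py <<'E'
def line(d,lo=120):
    """white line on pointer -> local angle"""
    h=cv2.cvtColor(d["color"],cv2.COLOR_BGR2GRAY).astype(float); r=[]
    a,b=[proj(d,[*bar(P,G,q,0,0)[:2],98]) for q in(20,42)]
    for t in np.linspace(0,1,25):
        u,v=a+(b-a)*t; v=int(round(v)); cs=np.arange(int(u)-9,int(u)+10); w=h[v,cs]; dk=np.median(w)
        i=np.argmax(w[4:-4])+4; k=w[i-2:i+3]-w[i-2:i+3].min(); r.append(((cs[i-2:i+3]*k).sum()/k.sum(),v))
    r=np.array(r); f=np.polyfit(r[:,1],r[:,0],1); e=abs(np.polyval(f,r[:,1])-r[:,0]); g=e<=np.median(e)*2+.3; f=np.polyfit(r[g,1],r[g,0],1)
    p,q=[ray(d,(np.polyval(f,v),v),98)[:2] for v in (r[0,1],r[-1,1])]
    w=q-p; print("line px",[(round(np.polyval(f,v),1),v) for v in(r[0,1],r[-1,1])],"deg",np.degrees(np.arctan2(w[1],w[0])-YAW).round(2),"offset from P",(np.cross(w,P-p)/np.linalg.norm(w)).round(2),"inl",g.sum())
G=0
E
python3 - <<'E'
import h
from h import *
d=get_image("wrist")
p,q=[ray(d,u,98)[:2] for u in ((283.7,226),(283,280))]; w=q-p
print("manual",np.degrees(np.arctan2(w[1],w[0])-YAW)); h.G=18.5; line(d)
s=read_state(); u=s["position"][:2]-P
for q in(18,20,22):
  th=np.radians(q)+YAW; n=np.array([np.sin(th),-np.cos(th)]); print(q,"gap",-(u@n))
E
```

```text
manual 19.72863951969731
line px [(np.float64(282.8), np.float64(240.0)), (np.float64(282.9), np.float64(282.0))] deg 20.49 offset from P 1.13 inl 24
18 gap 18.003448177707632
20 gap 16.867231706831706
22 gap 15.710465112318875
```

```bash
python3 - <<'E'
from h import *
plan([bar(P,p,33,16.8,86,-1) for p in (16,12,8,5,4)])
E
```

```text
t 9.275 pos [533.5  92.3 100.1] psi -145.3 F [-0.3  1.1  0.8] w 0.0
[-0.0, 0.003, 0.11, -1.1, -2.5, 0.1, -1]
[-0.0, 0.003, 0.18, -2.0, -4.9, 0.1, -1]
[-0.0, 0.003, 0.25, -2.6, -7.4, 0.1, -1]
[-0.0, 0.003, 0.302, -3.0, -9.3, 0.1, -1]
[0.0, 0.003, 0.32, -3.1, -9.9, 0.1, -1]
```

carry_out:
  motion:
    - [0,0,0.11,-1.1,-2.5,0,-1]
    - [0,0,0.18,-2,-4.9,0,-1]
    - [0,0,0.25,-2.6,-7.4,0,-1]
    - [0,0,0.302,-3,-9.3,0,-1]
    - [0,0,0.32,-3.1,-9.9,0,-1]

```text
clock: 9.9
position: [541.7, 86.0, 100.0]
ee_rot: [-0.142, 0.99, 0.0, 0.001]
contact_force: [0.6, 2.4, 1.4]
gripper_width: -0.1
grasp_force: 1.2
```

```bash
python3 - <<'E'
import h
from h import *
get_image("wrist"); d=get_image("wrist"); h.G=4; line(d)
s=read_state(); u=s["position"][:2]-P
for q in(2,4,6):
  th=np.radians(q)+YAW; n=np.array([np.sin(th),-np.cos(th)]); print(q,"gap",-(u@n))
plan([bar(P,p,33,16.8,86,-1) for p in (2,1,0)])
E
```

```text
line px [(np.float64(281.5), np.float64(242.0)), (np.float64(283.1), np.float64(284.0))] deg 4.0 offset from P 0.98 inl 23
2 gap 17.917793428598657
4 gap 16.786524128825935
6 gap 15.634803035168053
t 10.0 pos [541.4  85.8  99.9] psi -163.7 F [0.3 1.6 1.6] w -0.1
[0.0, 0.002, 0.034, -0.9, -1.1, -0.1, -1]
[0.0, 0.002, 0.052, -1.1, -1.7, -0.1, -1]
[0.0, 0.002, 0.069, -1.4, -2.3, -0.1, -1]
```

carry_out:
  motion:
    - [0,0,0.034,-0.9,-1.1,0,-1]
    - [0,0,0.052,-1.1,-1.7,0,-1]
    - [0,0,0.069,-1.4,-2.3,0,-1]
    - [0,0,0.069,-1.4,-2.3,0,-1]

```text
clock: 10.5
position: [542.8, 83.6, 99.4]
ee_rot: [-0.107, 0.994, 0.0, 0.0]
contact_force: [1.5, 2.8, 1.8]
gripper_width: 0.4
grasp_force: 1.4
```

carry_out:
  motion:
    - [0,0,0,0,8,0,-1]
    - [0,0,0,0,12,-10,-1]
    - [0,0,0,0,14,-50,-1]
    - [0,0,0,0,14,-75,-1]
    - [0,0,0,0,14,-75,-1]

```text
clock: 11.12
position: [540.5, 97.8, 176.7]
ee_rot: [-0.107, 0.994, 0.001, 0.002]
contact_force: [-0.7, -0.2, 0.7]
gripper_width: 0.1
grasp_force: 0.0
```

```bash
python3 - <<'E'
import h
from h import *
for i in range(3): d=get_image("wrist")
h.G=0; line(d); print("mid pred",proj(d,[*bar(P,0,55,0,0)[:2],73]).round(1))
cv2.imwrite("pics/w6.png",d["color"])
plan([])
E
```

```text
line px [(np.float64(274.1), np.float64(202.0)), (np.float64(275.3), np.float64(232.0))] deg -0.13 offset from P 1.2 inl 25
mid pred [281.7 235.3]
t 11.275 pos [538.8  97.  173.3] psi -167.7 F [ 0.4 -0.4 -1.5] w 0.1
```

View pics/w6.png

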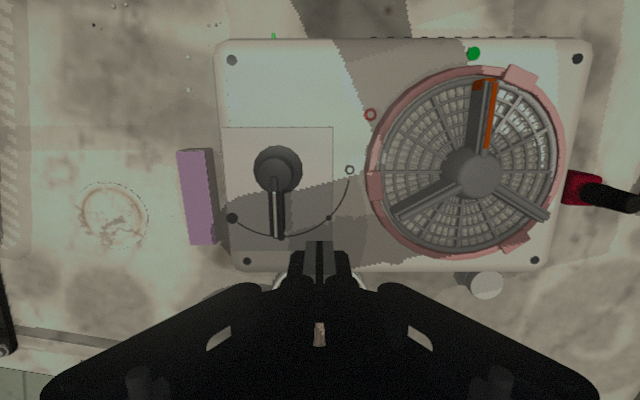

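The pointer line is at -0.1° and covers the middle mark, and the bystanders are in place. I'll check fin 1 once more from this view.

```bash
python3 - <<'E'
from h import *
d=get_image("wrist")
print("pred hub",proj(d,[*C,105]).round(1),"fin1 top r30,60",[proj(d,[*bar(C,180,q,0,0)[:2],104]).round(1) for q in(30,58)],"fin3@60deg r58",proj(d,[*bar(C,60,58,0,0)[:2],104]).round(),"fin2@-60",proj(d,[*bar(C,-60,58,0,0)[:2],104]).round())
for q in blobs(d,(5,110,60),(20,255,255),15,(440,60,540,160)):
  w=ray(d,q[2],103); v=w[:2]-C; print(q,"deg",np.degrees(np.arctan2(v[1],v[0])-YAW)%360)
E
```

```text
pred hub [482.4 177. ] fin1 top r30,60 [array([488.4, 130.6]), array([495.4,  84. ])] fin3@60deg r58 [548. 218.] fin2@-60 [403. 218.]
(np.int32(517), [473, 78, 26, 72], [488.4, 106.3]) deg 182.23653821212176
```

```bash
python3 -c "
from bench import *
print(job_done())"
```

```text
the job is handed in; nothing more can be done
None
```

I pushed the cover to its stop (fin 1 at the green mark), then the pointer to the middle mark (-0.1° by camera), with no gripping and no bystander touched, and handed the job in at about 11 s.

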